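# Hold a lid knob down on the riveting stand

## Task

Pluck the barrel-shaped brass knob from the pocket rack in the slide tray and push its stem down into the hole of the copper lid on the riveting stand, driving the sprung pilot back until the knob's collar bears flush and upright on the lid. Finish while still holding it pressed down there, firmly but not so hard as to dent the thin lid, so that the smith can set the stem from below. Leave the other knobs, the cezve and the tinned cup where they are.

Things in the scene. Friction and masses are not known exactly. Their poses are not given: they have to be found in the camera images.
- barrel_knob: Brass lid knob to fit, 60 to 130 g: the one with an upright cylindrical (barrel) head, diameter 22 mm, 22 mm tall. Origin: centre of the barrel, where to grip; z: its axis, up. Below: neck of 12 mm, collar of diameter 24 mm whose flat underside is 31 mm below the origin, stem of diameter 10 mm, 10 mm long, its end tapered to 6 mm. Starts upright in one of the rack's pockets, collar on the rack.
- bar_knob: Another brass knob in the rack, same collar and stem, whose head is a level bar 38 mm long, 12 mm thick; origin at the bar's centre. Leave it in its pocket.
- mushroom_knob: Another brass knob in the rack, same collar and stem, with a flat mushroom head of diameter 38 mm; origin in the middle of the head. Leave it in its pocket.
- rack: Fixed dark wooden pocket rack in the slide tray, 60 mm (its x) by 190 mm (its y), 28 mm high; origin at the centre of its underside, 22 mm above the bench. Three pockets of diameter 14 mm, 16 mm deep, in a row along its y at -60, 0 and +60 mm. To either side of the row (along its x) there is free room for fingers; the tray's rim is 48 mm above the bench.
- lid_seat (a point): Centre of the 13 mm hole in the domed copper lid (diameter 86 mm) on the riveting stand, at the level of the flat boss (diameter 34 mm) on which the collar must bear, 105 mm above the bench; z up. Apart from the pilot the boss is the highest part of lid and stand; the lid's rim is 15 mm lower.
- lid: The thin copper lid, clamped in the nest of the fixed riveting stand (cast base 130 mm square, bronze hand lever at one side). Its origin is on the bench right below lid_seat; z up. The lid dents if it is pressed with more than 60 N.
- pilot (a joint): Travel (m) of the sprung steel pilot, a vertical pin of diameter 11 mm in the lid's hole: 0 when fully up, its tip then 6 mm above the boss; grows as it is pushed down; 0.016 when a knob's collar bears on the boss. The spring pushes back with 4 N at 0 and about 9 N at 0.016, and lifts the knob again if it is let go.
- cezve: Copper cezve, diameter 80 mm, 70 mm high, with a brass handle along its y, standing in the tray behind the rack; origin at the centre of its underside. Leave it alone.
- cup: Tinned cup, diameter 62 mm, 60 mm high, standing in the tray behind the rack; origin at the centre of its underside. Leave it alone.
Mind the look-alikes: they are no part of the job. What is shaped like the barrel_knob but green, purple or white is not meant.

How it is judged:
On the way:
1. the barrel knob is held clear above the rack (z of barrel_knob in the frame of rack above 0.075 m and contact force between the fingers and barrel_knob above 1 N), for 0.1 s.
At the end, for the whole second after the job is handed in: Through the last second the barrel knob stands in the lid's hole (within 5 mm of its axis, upright within 4.5 degrees), its collar within 1.5 mm of the boss and bearing on the lid with over 1 N, the pilot pushed back at least 14.5 mm, the knob at rest and the fingers still pressing on it (horizontal distance between barrel_knob and lid_seat below 0.005 m and z of barrel_knob in the frame of lid_seat below 0.0325 m and angle between barrel_knob's own z axis and vertical below 0.08 rad and value of joint pilot above 0.0145 m and contact force between barrel_knob and lid above 1 N and contact force between the fingers and barrel_knob above 1 N and linear speed of barrel_knob below 0.01 m/s); the arm keeps its last pose, push and grip.
It fails at once if the lid is dented (the knob or the fingers press on it with more than 60 N) (contact force between any of barrel_knob, the arm, the fingers and lid above 60 N).
It fails at once if another knob is moved from its pocket (distance of any of bar_knob, mushroom_knob from where it was at the start of the episode above 0.012 m).
It fails at once if the cezve or the cup is shifted (distance of any of cezve, cup from where it was at the start of the episode above 0.02 m).
It also fails if it takes over 38 s, if anything falls off the work surface, if the arm or the gripper's body presses on something with over 40 N, if the wrist force passes 120 N, or if a joint passes its speed limit or range.

## Robot

A 6-joint arm with a two-finger parallel gripper is mounted at the origin on the work surface. World frame = base frame: x ahead of the robot, y to its left, z up, the work surface at z = 0. Lengths are in m, angles in rad, forces in N, time in s.
With the tool pointing down it reaches from about 0.375 to 0.9 m from the base axis. Payload 3.1 kg.
Tool frame: the origin (TCP) lies at the centre of the arm's flange, where the gripper is bolted on; the fingertips stand 182 mm ahead of it and the grasp point (between the pads) lies arm.grip_depth ahead of it (arm.grip_depth is the distance from the TCP to the grasp point, in m); z points along the fingers, y is the line along which they close (so a half turn about z gives the same grasp; the last joint's range is limited). The gripper opens to 87 mm and grips with 3 to 60 N. Pads are 19 mm wide; open, the fingers measure 117 mm over their backs; the gripper's body (75 mm by 190 mm) begins 51 mm behind the grasp point.
Start: joints at [-1.317, 0.527, 1.433, -0, 1.181, -0.178], TCP at [0.262, -0.567, 0.405] pointing down, gripper open.
Joint ranges: [-3.08, 3.08], [-0.75, 2.2], [0.22, 2.44], [-1.43, 4.57], [0, 2.65], [-2.85, 2.85]. Speed limits (rad/s): [2.79, 2.79, 3.14, 3.14, 3.14, 3.14].

## Interface

Orientations are given as a unit quaternion [x, y, z, w].
In Python, from station import monitor, imaging, workorder, nets, arm gives the robot as it stands. The module is installed in compiled form; this text tells all that it offers.
- The arm moves only by the shell command python3 -m inch 'ROWS' [FORCE]. ROWS is JSON, a list that holds one entry, the list of rows, each a list of 7 numbers: the turn, a rotation vector about the tool's x, y, z in degrees, then the shift along the tool's x, y, z in mm, then the gripper command: -1 is shut, 1 is fully open, values between are in proportion. A call has 1 to 12 rows; each row is the pose to reach, as a shift and turn from the pose commanded when the call began, along the tool's axes at that moment; what a row does not reach only later rows make up. A row lasts 1/10 s, in which the tool goes at most 50 mm and 8.59 degrees, less where a joint would pass 70% of its speed; a pose out of reach is approached as far as the arm can. A call with a gripper value outside its range is refused whole. The fingers move at their own pace and stop on an object; FORCE is the grip in N (left out, the last holds). Time passes only in rows, so rows that repeat a pose let the fingers close. It gives the time, the measured TCP pose, the force, the opening and the grip force at its end, in the units of the state.
- monitor.read_state(): the state, without advancing time (a new reading comes with each control period).
- imaging.camera(name): name is "scene" or "top" or "wrist"; returns a dict with "color" (480x640x3 uint8, blue, green, red), "camera_matrix" (3x3 intrinsics, pixels), "R" (3x3) and "t" (3): a world point X has camera coordinates R X + t; the wrist camera has in their place "T_tool_cam" (4x4, takes a point from camera to tool coordinates, whose origin is the TCP and whose axes are the flange's). Camera axes: x right, y down, z forward; pixel columns grow to the right and rows downward; lengths in m; the calibration is good to about 2 mm. A picture is of the moment at which its call begins: read the wrist's pose just before it. There is no depth.
- workorder.job_done(): hands the job in; it is judged then, once.
Trained networks look in a picture, given as the dict that the camera call returned (one of the last four; its "shot" number tells which), for a name from the list of things; names that differ only in an ending like _2 or _b are one class to them, and where a whole thing is asked for, a point or a joint stands for the part that bears it (a point fixed in the world has none). Each returns a list of dicts, best first, with "p" (0 to 1); they miss things now and then, are a little off and sometimes report something else, mostly with a low value. They report only what shows in the picture. A call takes as long as a camera call. They do not tell look-alikes from the thing itself.
- nets.silhouettes(query, picture): "region" (480x640 bool, what is visible of it) and "centre" ([column, row] in pixels, amid what is visible of it).
The state is a dict: "clock": time; "joint_pos": joint angles; "joint_vel": joint speeds; "joint_efforts": joint torques, N m; "eef_pos": TCP position; "eef_rot": TCP orientation; "force": force on the tool from outside, world axes, zero at the start; "moment": the same for the moment, N m; "gripper_width": finger opening in m; "grip_force": force on a finger pad.
Only numpy, scipy, OpenCV 4.12 (cv2) and the standard library are available. Lean on these libraries where they do the work, as an engineer would, in place of code of your own. Each camera call takes 0.05 s, during which the arm holds its last target. There are 200 camera calls.

## Working session

There is one attempt and no reset: what is moved stays moved. The work goes in short steps, Python scripts to look and compute and a shell command to move; the robot and the scene stay as the last step left them, time stands still between calls to the robot, and variables do not carry over. Pictures are saved under pics/ and viewed, at most 10 in all, crops included, and the job is handed in when it is done.

```bash
mkdir -p pics; cat > h.py <<'E'
import numpy as np,cv2
from scipy.spatial.transform import Rotation as R
from station import monitor,imaging,workorder,nets,arm
def pose():
    s=monitor.read_state(); return s,R.from_quat(s["eef_rot"]).as_matrix(),np.array(s["eef_pos"])
def shot(name):
    s,Rt,p=pose(); c=imaging.camera(name)
    if name=="wrist":
        T=np.eye(4);T[:3,:3]=Rt;T[:3,3]=p;M=T@np.array(c["T_tool_cam"]);c["Rw"]=M[:3,:3];c["o"]=M[:3,3]
    else:
        Rc=np.array(c["R"]);c["Rw"]=Rc.T;c["o"]=-Rc.T@np.array(c["t"])
    return c
def ray(c,uv):
    d=c["Rw"]@np.linalg.inv(c["camera_matrix"])@np.array([uv[0],uv[1],1.]);return c["o"],d/np.linalg.norm(d)
def atz(c,uv,z):
    o,d=ray(c,uv);return o+d*(z-o[2])/d[2]
def proj(c,X):
    v=np.array(c["camera_matrix"])@(c["Rw"].T@(np.array(X)-c["o"]));return v[:2]/v[2]
E
python3 - <<'E'
from h import *
s,Rt,p=pose();print(arm.grip_depth,p,Rt.round(3).tolist(),s["force"],s["gripper_width"],s["clock"])
a=shot("top");b=shot("scene")
cv2.imwrite("pics/top.png",a["color"]);cv2.imwrite("pics/scene.png",b["color"])
for c in (a,b):
  print(c["o"].round(3))
  for q in ("barrel_knob","bar_knob","mushroom_knob","rack","lid","pilot","cezve","cup"):
    print(q,[(round(r["p"],2),np.round(r["centre"]).tolist(),atz(c,r["centre"],.1).round(3).tolist()) for r in nets.silhouettes(q,c)[:3]])
E
```

```text
0.1635 [ 0.26207262 -0.5670165   0.4037692 ] [[0.908, 0.419, -0.001], [0.419, -0.908, 0.002], [0.0, -0.002, -1.0]] [-0.06898001  0.15915946 -0.46657557] 0.08679013419752293 0.0
[0.465 0.009 1.032]
barrel_knob [(0.48, [367.0, 243.0], [0.51, -0.043, 0.1]), (0.43, [272.0, 248.0], [0.498, 0.144, 0.1])]
bar_knob [(0.5, [217.0, 245.0], [0.501, 0.253, 0.1])]
mushroom_knob [(0.81, [246.0, 250.0], [0.494, 0.194, 0.1])]
rack [(0.86, [254.0, 246.0], [0.501, 0.18, 0.1])]
lid [(0.76, [468.0, 235.0], [0.53, -0.238, 0.1])]
pilot []
cezve [(0.6, [301.0, 175.0], [0.644, 0.088, 0.1])]
cup [(0.82, [205.0, 151.0], [0.689, 0.282, 0.1])]
[1.19  0.544 0.784]
barrel_knob [(0.74, [377.0, 264.0], [0.53, 0.163, 0.1]), (0.67, [292.0, 242.0], [0.57, 0.011, 0.1]), (0.66, [448.0, 242.0], [0.412, 0.233, 0.1])]
bar_knob [(0.59, [437.0, 291.0], [0.53, 0.275, 0.1])]
mushroom_knob [(0.8, [406.0, 276.0], [0.528, 0.217, 0.1]), (0.2, [204.0, 189.0], [0.542, -0.232, 0.1])]
rack [(0.87, [409.0, 293.0], [0.56, 0.24, 0.1])]
lid [(0.87, [206.0, 187.0], [0.535, -0.232, 0.1])]
pilot []
cezve [(0.61, [301.0, 302.0], [0.675, 0.113, 0.1])]
cup [(0.63, [390.0, 372.0], [0.71, 0.296, 0.1])]
```

View pics/top.png

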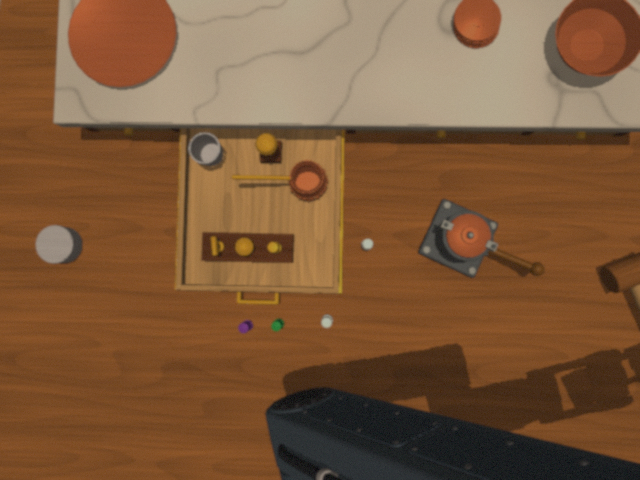

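View pics/scene.png

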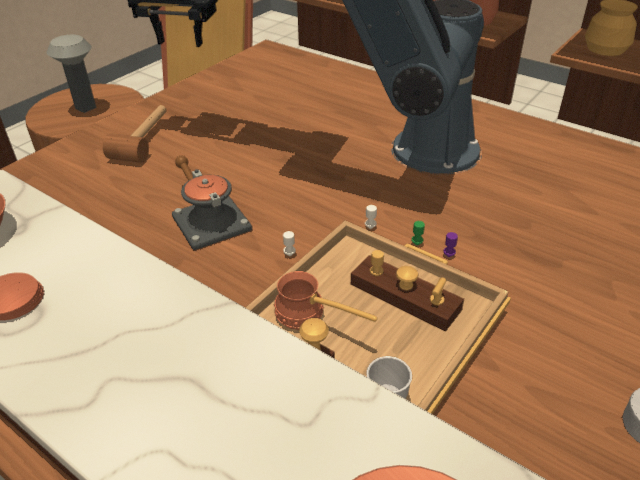

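The top view shows the tray's brass barrel at (273,247), the rightmost rack pocket. The lid is at (468,235), and the green, purple and white decoys are outside the tray. I'll pass over the lid on the way to the rack and measure it there.

```bash
python3 - <<'E'
from h import *
c=shot("wrist");print(np.array(c["T_tool_cam"]).round(3).tolist(),c["camera_matrix"])
_,Rt,p=pose();print((Rt.T@(np.array([.45,-.238,.38])-p)*1000).round())
E
python3 -m inch '[[[0,0,-65,308,-220,24,1],[0,0,-65,308,-220,24,1],[0,0,-65,308,-220,24,1],[0,0,-65,308,-220,24,1],[0,0,-65,308,-220,24,1],[0,0,-65,308,-220,24,1],[0,0,-65,308,-220,24,1],[0,0,-65,308,-220,24,1],[0,0,-65,308,-220,24,1],[0,0,-65,308,-220,24,1],[0,0,-65,308,-220,24,1],[0,0,-65,308,-220,24,1]]]'
```

```text
[[0.0, -0.969, -0.247, 0.067], [1.0, 0.0, 0.001, -0.0], [-0.001, -0.247, 0.969, 0.019], [0.0, 0.0, 0.0, 1.0]] [[357.20311037   0.         319.79142355]
 [  0.         357.20311037 236.04072625]
 [  0.           0.           1.        ]]
[ 309. -220.   25.]
clock: 2.15
eef_pos: [0.4491, -0.2398, 0.3809]
eef_rot: [0.709, 0.705, -0.0, 0.0]
force: [-0.9, -0.2, 0.1]
gripper_width: 0.0871
grip_force: 0.0
```

```bash
python3 - <<'E'
from h import *
c=shot("wrist");cv2.imwrite("pics/w1.png",c["color"])
for q in ("lid","pilot"):
  for r in nets.silhouettes(q,c)[:2]: print(q,r["p"],r["centre"],atz(c,r["centre"],.1),r["region"].sum())
_,Rt,p=pose();print(proj(c,[.53,-.238,.105]))
t=shot("top");m=nets.silhouettes("rack",t)[0]["region"];pts=np.argwhere(m)[:,::-1].astype(np.float32);r=cv2.minAreaRect(pts);print(r,[atz(t,x,.05).round(3).tolist() for x in cv2.boxPoints(r)])
E
```

```text
lid 0.93 [423.7, 225.8] [ 0.52734487 -0.23187871  0.1       ] 8437
pilot 0.49 [424.5, 235.9] [ 0.52847026 -0.23971538  0.1       ] 239
[428.63688299 235.3201425 ]
((247.536376953125, 246.8268585205078), (91.56532287597656, 28.971416473388672), 1.2453643083572388) [[0.472, 0.297, 0.05], [0.532, 0.298, 0.05], [0.531, 0.106, 0.05], [0.471, 0.106, 0.05]]
```

View pics/w1.png

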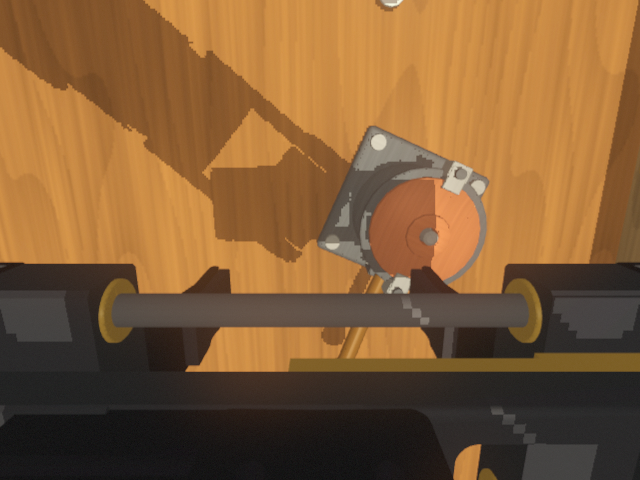

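The wrist view shows the boss ring and pilot at about (429,237), which puts the lid seat near (0.530,-0.240). Next I go to the rack for a close look.

```bash
python3 -m inch '[[[0,0,0,50,8,0,1],[0,0,0,100,17,10,1],[0,0,0,150,26,20,1],[0,0,0,200,35,30,1],[0,0,0,245,44,40,1],[0,0,0,285,51,50,1],[0,0,0,285,51,50,1],[0,0,0,285,51,50,1]]]'
python3 - <<'E'
from h import *
c=shot("wrist");cv2.imwrite("pics/w2.png",c["color"])
for q in ("barrel_knob","mushroom_knob","bar_knob","rack"):
  for r in nets.silhouettes(q,c)[:2]: print(q,round(r["p"],2),r["centre"],atz(c,r["centre"],.081),r["region"].sum())
print(pose()[2],pose()[1].round(3).tolist(),proj(c,[.5015,.142,.092]))
E
```

```text
clock: 3.2
eef_pos: [0.5015, 0.0471, 0.3305]
eef_rot: [0.707, 0.707, -0.0, -0.0]
force: [0.5, 0.4, 0.3]
gripper_width: 0.087
grip_force: 0.0
barrel_knob 0.95 [315.9, 97.0] [0.49906739 0.14256402 0.081     ] 1398
barrel_knob 0.85 [100.4, 107.5] [0.36769237 0.13663245 0.081     ] 1779
mushroom_knob 0.76 [319.5, 7.1] [0.50128241 0.19080826 0.081     ] 790
rack 0.86 [318.5, 70.0] [0.50066283 0.15763732 0.081     ] 11386
[0.50164913 0.04485122 0.33113416] [[0.006, 1.0, 0.001], [1.0, -0.006, -0.0], [-0.0, 0.001, -1.0]] [319.92081311  95.58181958]
```

View pics/w2.png

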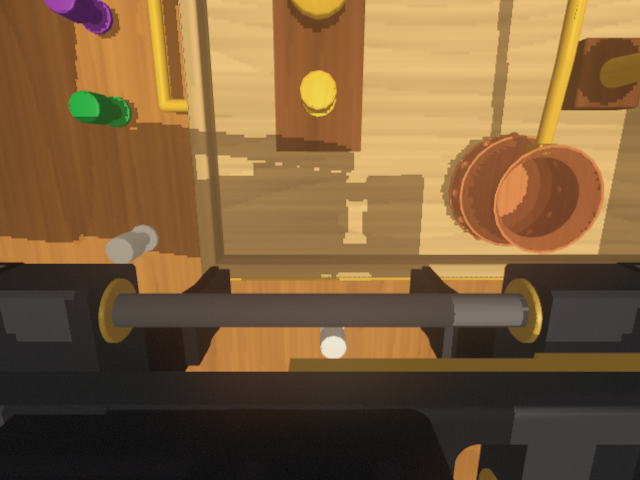

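The brass barrel top is at (318,91), confirming about (0.5005, 0.143). Going to grasp it.

```bash
python3 -m inch '[[[0,0,0,50,-1,0,1],[0,0,0,98,-1,0,1],[0,0,0,98,-1,40,1],[0,0,0,98,-1,70,1],[0,0,0,98,-1,86,1],[0,0,0,98,-1,86,1],[0,0,0,98,-1,86,1],[0,0,0,98,-1,86,1]]]' && python3 -m inch '[[[0,0,0,0,0,0,-1],[0,0,0,0,0,0,-1],[0,0,0,0,0,0,-1],[0,0,0,0,0,0,-1],[0,0,0,0,0,0,-1],[0,0,0,0,0,0,-1],[0,0,0,0,0,0,-1],[0,0,0,0,0,0,-1],[0,0,0,0,0,0,-1],[0,0,0,0,0,0,-1]]]' 45
```

```text
clock: 4.25
eef_pos: [0.5016, 0.1438, 0.2459]
eef_rot: [0.709, 0.705, 0.001, 0.001]
force: [1.1, -0.2, 0.3]
gripper_width: 0.087
grip_force: 0.0
clock: 5.25
eef_pos: [0.5008, 0.1444, 0.2447]
eef_rot: [0.708, 0.706, -0.0, -0.0]
force: [-0.4, 0.0, -0.2]
gripper_width: 0.0203
grip_force: 45.0
```

```bash
python3 -m inch '[[[0,0,0,0,0,-15,-1],[0,0,0,0,0,-35,-1],[0,0,0,0,0,-70,-1],[0,0,0,0,0,-110,-1],[0,0,0,-40,2,-110,-1],[0,0,0,-85,5,-110,-1],[0,0,0,-130,8,-110,-1],[0,0,0,-175,11,-110,-1],[0,0,0,-220,14,-110,-1],[0,0,0,-265,17,-110,-1],[0,0,0,-310,20,-110,-1],[0,0,0,-350,23,-110,-1]]]' && python3 -m inch '[[[0,0,0,-40,2,0,-1],[0,0,0,-80,4,0,-1],[0,0,0,-113,6,0,-1],[0,0,0,-113,6,0,-1],[0,0,0,-113,6,0,-1],[0,0,0,-113,6,0,-1]]]'
python3 - <<'E'
from h import *
c=shot("wrist");cv2.imwrite("pics/w3.png",cv2.resize(c["color"][0:400,120:520],(600,600),interpolation=cv2.INTER_CUBIC))
for q,z in (("barrel_knob",.1),("lid",.1),("pilot",.111)):
  for r in nets.silhouettes(q,c)[:2]: print(q,round(r["p"],2),r["centre"],atz(c,r["centre"],z),r["region"].sum())
print(pose()[2],pose()[1].round(3).tolist(),proj(c,[.53,-.24,.105]),proj(c,[.53,-.24,.111]))
E
```

```text
clock: 6.45
eef_pos: [0.5223, -0.2079, 0.3546]
eef_rot: [0.709, 0.706, -0.0, -0.0]
force: [0.5, 0.0, -0.3]
gripper_width: 0.0204
grip_force: 45.0
clock: 7.05
eef_pos: [0.5278, -0.3175, 0.3543]
eef_rot: [0.708, 0.706, 0.0, -0.001]
force: [-0.7, 0.1, -0.9]
gripper_width: 0.0207
grip_force: 45.0
barrel_knob 0.67 [320.6, 283.0] [ 0.52803253 -0.34366323  0.1       ] 1691
lid 0.74 [325.4, 121.2] [ 0.53128212 -0.2351799   0.1       ] 13509
pilot 0.57 [320.5, 123.4] [ 0.52819083 -0.23711636  0.111     ] 250
[ 0.52832668 -0.31745086  0.35484635] [[0.002, 1.0, -0.0], [1.0, -0.002, 0.0], [0.0, -0.0, -1.0]] [323.43028542 128.85398299] [323.51759064 128.40851033]
```

View pics/w3.png

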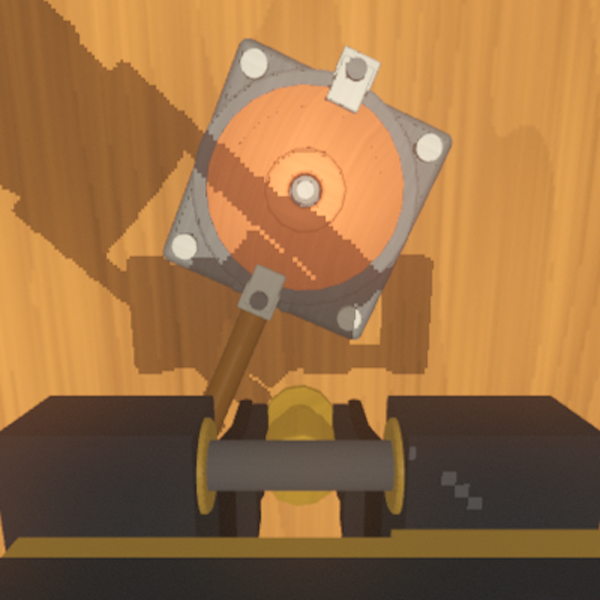

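The pilot and boss are at crop (305,189), full-frame (323.4,126). The knob is held upright, with its collar's front edge at about row 258. I'll work out the knob's offset in the grip from that edge.

```bash
python3 - <<'E'
from h import *
c=shot("wrist");_,Rt,p=pose()
print("pilot",atz(c,(323.4,126),.111),atz(c,(323.8,126.3),.105), "tcp",p)
t=np.linspace(0,2*np.pi,721)
def ell(off,zr,r): return np.array([proj(c,p+Rt@np.array([off+r*np.cos(a),r*np.sin(a),.1635+zr])) for a in t])
for off in (-.003,0,.003):
  e=ell(off,.031,.012);h=ell(off,-.011,.011);e2=ell(off,.028,.012)
  print(off,"collar bottom row",e[:,1].min(),e2[:,1].min(),"cols",e[:,0].min(),e[:,0].max(),"headtop",h[:,1].min(),"headbot",ell(off,.011,.011)[:,1].min(),ell(off,.011,.011)[:,1].max())
g=c["color"][245:300,318:324].mean(1).astype(int)
print([(245+i,v.tolist()) for i,v in enumerate(g)])
E
```

```text
pilot [ 0.53062522 -0.23886855  0.111     ] [ 0.53093149 -0.23875414  0.105     ] tcp [ 0.52835964 -0.31764623  0.35486319]
-0.003 collar bottom row 262.26426202326337 264.1464498124953 cols 296.94363333606196 342.68626100124516 headtop 297.84029881105926 headbot 278.09712286987013 321.33317183762034
0 collar bottom row 256.719458449867 258.5202556667628 cols 296.8546167756554 342.7794134523278 headtop 290.9149589071156 headbot 271.9794186266746 315.6005698091499
0.003 collar bottom row 251.1296062358846 252.84761384434393 cols 296.76488835201775 342.87331080991964 headtop 283.917389894511 headbot 265.8062086544694 309.8176306637203
[(245, [64, 123, 182]), (246, [69, 134, 194]), (247, [72, 141, 204]), (248, [73, 144, 207]), (249, [75, 146, 210]), (250, [76, 147, 210]), (251, [75, 146, 210]), (252, [74, 146, 209]), (253, [75, 147, 210]), (254, [75, 147, 210]), (255, [75, 147, 209]), (256, [66, 136, 193]), (257, [47, 119, 161]), (258, [48, 130, 172]), (259, [52, 143, 186]), (260, [52, 143, 186]), (261, [50, 141, 184]), (262, [51, 141, 184]), (263, [50, 141, 183]), (264, [50, 140, 183]), (265, [50, 140, 182]), (266, [50, 139, 181]), (267, [49, 138, 180]), (268, [48, 136, 179]), (269, [46, 129, 169]), (270, [43, 116, 155]), (271, [43, 115, 154]), (272, [44, 116, 155]), (273, [45, 118, 157]), (274, [44, 117, 157]), (275, [44, 118, 157]), (276, [44, 117, 157]), (277, [44, 117, 157]), (278, [45, 117, 157]), (279, [43, 118, 157]), (280, [44, 118, 157]), (281, [43, 118, 157]), (282, [45, 119, 157]), (283, [45, 118, 158]), (284, [44, 118, 158]), (285, [46, 118, 158]), (286, [45, 119, 158]), (287, [44, 118, 157]), (288, [45, 120, 159]), (289, [45, 123, 162]), (290, [49, 136, 177]), (291, [54, 149, 191]), (292, [56, 142, 183]), (293, [60, 110, 142]), (294, [64, 73, 86]), (295, [67, 76, 89]), (296, [68, 78, 90]), (297, [70, 80, 92]), (298, [72, 81, 93]), (299, [73, 83, 94])]
```

```bash
python3 -m inch '[[[0,0,0,40,2.4,0,-1],[0,0,0,70,2.4,0,-1],[0,0,0,79,2.4,10,-1],[0,0,0,79,2.4,25,-1],[0,0,0,79,2.4,31,-1],[0,0,0,79,2.4,31,-1],[0,0,0,79,2.4,31,-1],[0,0,0,79,2.4,31,-1]]]' 50
python3 - <<'E'
from h import *
c=shot("wrist");s,Rt,p=pose();print(p,s["force"],Rt.round(3).tolist())
g=p+Rt@[0,0,.1635];print("knob",g)
cv2.imwrite("pics/w4.png",cv2.resize(c["color"][160:400,160:480],(800,600),interpolation=cv2.INTER_CUBIC))
t=np.linspace(0,2*np.pi,721)
e=np.array([proj(c,[.5307+.017*np.cos(a),-.2388+.017*np.sin(a),.105]) for a in t]);print("boss pred",((e-[160,160])*2.5).min(0),((e-[160,160])*2.5).max(0))
E
```

```text
clock: 8.1
eef_pos: [0.5311, -0.2404, 0.3242]
eef_rot: [0.709, 0.706, 0.0, 0.001]
force: [-0.1, -0.3, 0.2]
gripper_width: 0.0209
grip_force: 50.0
[ 0.53105634 -0.24028116  0.32426475] [-0.03045943 -0.22454415 -0.41129086] [[0.004, 1.0, 0.001], [1.0, -0.004, -0.001], [-0.001, 0.001, -1.0]]
knob [ 0.53122672 -0.24041373  0.16076489]
boss pred [324.36540403 180.30252695] [468.87775409 317.87087471]
```

View pics/w4.png

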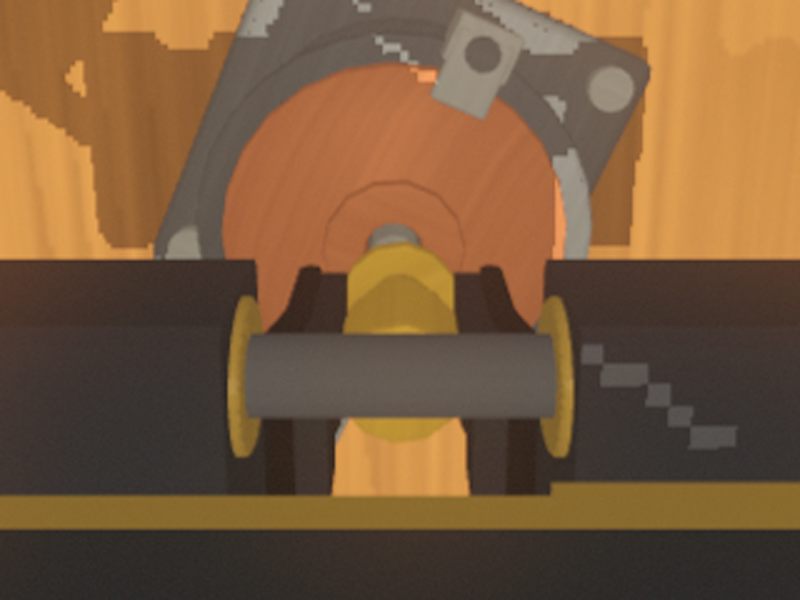

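The boss spans cols 325–465 with its top at row 180, so the seat is near (0.5304,-0.2388). I'll correct the knob by +1.5 mm in tool x and -0.7 mm in tool y, then start down gently.

```bash
python3 -m inch '[[[0,0,0,1.5,-0.7,0,-1],[0,0,0,1.5,-0.7,0,-1],[0,0,0,1.5,-0.7,3,-1],[0,0,0,1.5,-0.7,6,-1],[0,0,0,1.5,-0.7,9,-1],[0,0,0,1.5,-0.7,11,-1],[0,0,0,1.5,-0.7,13,-1],[0,0,0,1.5,-0.7,13,-1]]]' 55
```

```text
clock: 8.95
eef_pos: [0.5302, -0.2383, 0.3109]
eef_rot: [0.708, 0.706, -0.0, 0.0]
force: [-1.3, 0.3, 4.6]
gripper_width: 0.0204
grip_force: 55.0
```

```bash
python3 -m inch '[[[0,0,0,0,0,1,-1],[0,0,0,0,0,2,-1],[0,0,0,0,0,3,-1],[0,0,0,0,0,3,-1]]]' && python3 -m inch '[[[0,0,0,0,0,1,-1],[0,0,0,0,0,2,-1],[0,0,0,0,0,3,-1],[0,0,0,0,0,3,-1]]]'
```

```text
clock: 9.35
eef_pos: [0.5302, -0.2383, 0.3079]
eef_rot: [0.708, 0.706, -0.0, 0.0]
force: [-1.6, 0.1, 5.2]
gripper_width: 0.0204
grip_force: 55.0
clock: 9.75
eef_pos: [0.5303, -0.2383, 0.305]
eef_rot: [0.708, 0.706, 0.0, 0.0]
force: [-1.7, 1.0, 6.2]
gripper_width: 0.0204
grip_force: 55.0
```

The stem tip is below the boss and the force follows the spring alone, so it is in the hole. Continuing to contact.

```bash
python3 -m inch '[[[0,0,0,0,0,1,-1],[0,0,0,0,0,2,-1],[0,0,0,0,0,3,-1],[0,0,0,0,0,3.5,-1],[0,0,0,0,0,3.5,-1]]]' && python3 -m inch '[[[0,0,0,0,0,0.5,-1],[0,0,0,0,0,1,-1],[0,0,0,0,0,1,-1]]]'
```

```text
clock: 10.25
eef_pos: [0.5302, -0.2383, 0.3017]
eef_rot: [0.708, 0.706, -0.0, 0.0]
force: [-0.7, 0.4, 6.6]
gripper_width: 0.021
grip_force: 55.0
clock: 10.55
eef_pos: [0.5302, -0.2383, 0.3008]
eef_rot: [0.708, 0.706, -0.0, 0.0]
force: [-1.3, 0.1, 8.2]
gripper_width: 0.0201
grip_force: 55.0
```

```bash
python3 -m inch '[[[0,0,0,0,0,0.5,-1],[0,0,0,0,0,0.8,-1],[0,0,0,0,0,0.8,-1]]]' && python3 -m inch '[[[0,0,0,0,0,0.3,-1],[0,0,0,0,0,0.6,-1],[0,0,0,0,0,0.6,-1]]]'
```

```text
clock: 10.85
eef_pos: [0.5302, -0.2383, 0.3001]
eef_rot: [0.708, 0.706, -0.0, 0.0]
force: [-1.7, 1.2, 8.2]
gripper_width: 0.0201
grip_force: 55.0
clock: 11.15
eef_pos: [0.5302, -0.2383, 0.2997]
eef_rot: [0.708, 0.706, -0.0, 0.0]
force: [-1.6, 0.0, 8.4]
gripper_width: 0.0202
grip_force: 55.0
```

```bash
python3 -m inch '[[[0,0,0,0,0,0.3,-1],[0,0,0,0,0,0.5,-1],[0,0,0,0,0,0.5,-1]]]' && python3 -m inch '[[[0,0,0,0,0,0.3,-1],[0,0,0,0,0,0.3,-1]]]'
```

```text
clock: 11.45
eef_pos: [0.5302, -0.2383, 0.2996]
eef_rot: [0.708, 0.706, -0.0, 0.0]
force: [-3.3, 0.5, 10.9]
gripper_width: 0.0208
grip_force: 55.0
clock: 11.65
eef_pos: [0.5302, -0.2382, 0.2996]
eef_rot: [0.708, 0.706, -0.0, 0.001]
force: [-3.0, 1.7, 12.7]
gripper_width: 0.0202
grip_force: 55.0
```

Contact: z has stopped at 0.2996 and the force is rising. Pressing a little more.

```bash
python3 -m inch '[[[0,0,0,0,0,0.4,-1],[0,0,0,0,0,0.8,-1],[0,0,0,0,0,0.8,-1]]]' && python3 -m inch '[[[0,0,0,0,0,0.3,-1],[0,0,0,0,0,0.6,-1],[0,0,0,0,0,0.6,-1]]]'
```

```text
clock: 11.95
eef_pos: [0.5302, -0.2382, 0.2996]
eef_rot: [0.708, 0.706, -0.0, 0.001]
force: [-4.3, 2.4, 17.2]
gripper_width: 0.0205
grip_force: 55.0
clock: 12.25
eef_pos: [0.5302, -0.2382, 0.2995]
eef_rot: [0.708, 0.706, -0.0, 0.001]
force: [-5.2, 2.0, 21.5]
gripper_width: 0.0206
grip_force: 55.0
```

```bash
python3 -m inch '[[[0,0,0,0,0,0,-1],[0,0,0,0,0,0,-1],[0,0,0,0,0,0,-1],[0,0,0,0,0,0,-1],[0,0,0,0,0,0,-1]]]'
python3 - <<'E'
from h import *
c=shot("scene");cv2.imwrite("pics/s2.png",cv2.resize(c["color"][110:260,110:310],(800,600),interpolation=cv2.INTER_CUBIC))
E
```

```text
clock: 12.75
eef_pos: [0.5302, -0.2382, 0.2995]
eef_rot: [0.708, 0.706, -0.0, 0.001]
force: [-3.9, 2.6, 20.0]
gripper_width: 0.0204
grip_force: 55.0
```

View pics/s2.png

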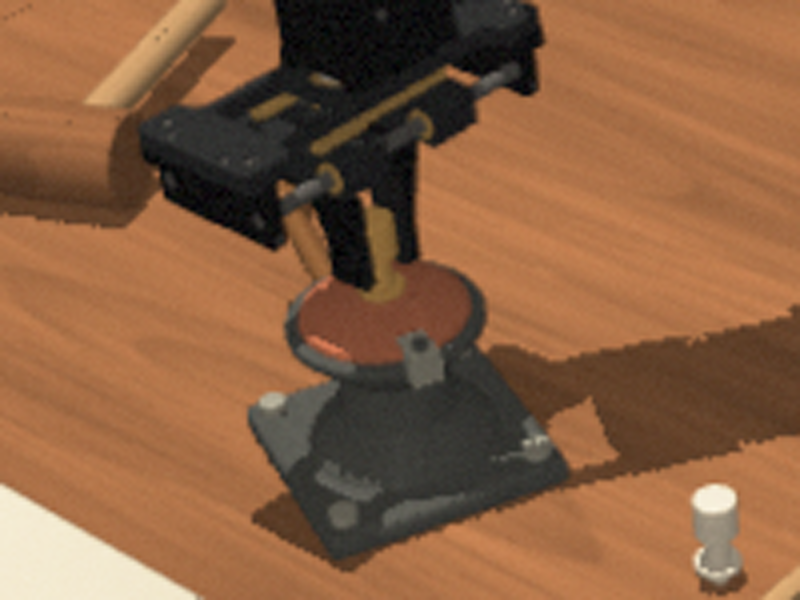

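The knob stands upright at crop (385,260), its collar flush on the lid's boss and the force steady at 20 N. Handing in.

```bash
python3 -c "
from station import workorder
print(workorder.job_done())"
```

```text
the job is handed in; nothing more can be done
None
```

The barrel knob is seated upright and flush in the copper lid and still held down with about 20 N in total (I estimate 11 N of that bears on the lid, the rest on the pilot spring). The job was handed in shortly after 12.75 s on the clock, and no verdict came back.

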